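# Run down the loose wing nut of a book press

### The job

The book press has one wing nut still loose, standing clear of the top board: turn it clockwise (seen from above) until it is fully home on the board, pushing its wings round with the fingertips, stroke after stroke, never pinching a wing between the fingers. Leave the other wing nut tight as it is, do not lift, tip or shove the press about, and leave everything else on the table where it stands.

Things in the scene. Friction and masses are not known exactly. Their poses are not given: they have to be found in the camera images.
- press: a wooden book press, loose on the table, about 2.4 kg; origin under the centre of its base, x along its 270 mm length, z up. Base board 270 x 150 mm, a blue book (110 x 200 mm) clamped in it, a top board 270 x 150 mm with its upper face 53 mm above the table. Two upright 10 mm steel rods with wing nuts stand at x = +80 and -80 mm, y = 0, their tops 91 mm above the table
- raised_plate (a point): centre of the top of the press's raised hand plate, 96 mm above the table; 100 mm (press x) by 130 mm (press y), 10 mm thick, on a block 50 mm long in x. Its underside is 33 mm above the top board. Its edges lie 30 mm inside the two rods, so part of each nut's sweep passes under the plate, where a finger from above cannot follow
- loose_nut_axis (a point): the loose wing nut (at press x = +80 mm; 5 to 9 mm clear of the top board at the start): point on its axis at its underside; x along its wings, z up. Two upright wooden wings in line, each reaching 50 mm from the axis, 7 mm thick, 20 mm high; hub 18 mm across. Goes down 6 mm per clockwise turn, drag about 0.05 N m, stays where it is left
- loose_nut (a joint): turning angle of the loose wing nut, rad: 0 is fully home on the top board (a firm stop), positive is unscrewed (counter-clockwise from above); 6.3 rad is 6 mm of height
- tight_nut_axis (a point): the other wing nut, the same in shape (at x = -80 mm of the press), already home on the top board: point on its axis at its underside; x axis along its wings
- tight_nut (a joint): turning angle of the tight wing nut, rad; 0 home, as at the start; positive is unscrewed
- loose_cw_faces: the two faces of the loose nut's wings that are pushed to turn it clockwise (the +y face of the wing on its +x side, the -y face of the other); origin as point loose_nut_axis
- loose_ccw_faces: the two opposite faces of the same wings; a finger on each face of a wing at once is a pinch
- tape: a roll of cardboard tape lying flat, 90 mm across, 24 mm high; bystander beside the press; origin under its centre
- toy_car: a small wooden car, 75 x 48 mm, 50 mm high; bystander beside the press; origin under its centre
- doll: a turned wooden doll, 48 mm across, 73 mm high, standing; bystander beside the press; origin under its centre
- glue: a white glue bottle, 48 mm across, 115 mm high; bystander to the left; origin under its centre
- mug: a blue mug, 76 mm across, 85 mm high; bystander to the right; origin under its centre
- puzzle_box: a green puzzle box 120 x 160 mm, 40 mm high; bystander to the left; origin under its centre
- picture_book: a red picture book 150 x 200 mm, 16 mm thick; bystander to the right; origin under its centre

How it is judged:
By the outcome, as a careful person would: the job done as asked, in the order asked, and still so for the second after the job is handed in, with the robot touching nothing.
It also fails if it takes over 58 s, if anything falls off the work surface, if the arm or the gripper's body presses on something with over 40 N, if the wrist force passes 120 N, or if a joint passes its speed limit or range.

### The arm

A 6-joint arm with a two-finger parallel gripper is mounted at the origin on the work surface. World frame = base frame: x ahead of the robot, y to its left, z up, the work surface at z = 0. Lengths are in m, angles in rad, forces in N, time in s.
With the tool pointing down it reaches from about 0.4 to 0.825 m from the base axis. Payload 7 kg.
Tool frame: the origin (TCP) lies at the very end of the fingers, on their centre line; the grasp point (between the pads) lies 19 mm behind it (env.grip_depth is the distance from the TCP to the grasp point, in m); z points along the fingers, y is the line along which they close (so a half turn about z gives the same grasp; the last joint's range is limited). The gripper opens to 88 mm and grips with 3 to 60 N. Pads are 19 mm wide; open, the fingers measure 130 mm over their backs; the gripper's body (78 mm by 193 mm) begins 47 mm behind the grasp point.
Start: joints at [-1.06, 0.359, 0.012, 0, -1.224, -0.288], TCP at [0.149, -0.658, 0.188] pointing down, gripper open.
Joint ranges: [-3.07, 3.07], [-1.43, 2.12], [-1.02, 1.25], [-3.03, 1.67], [-3.05, -0], [-3.03, 3.03]. Speed limits (rad/s): [2.39, 2.39, 3.01, 3.14, 3.14, 3.14].

### API

Orientations are given as a unit quaternion [w, x, y, z].
In Python, from station import env gives the robot as it stands. The module is installed in compiled form; this text tells all that it offers.
- The arm moves only by the tool servo_tool, never from a script. Its argument "increments" is a list of rows, each an object of numbers: "dx", "dy", "dz": the shift along the tool's x, y, z in mm; "turn": the turn about the tool's z in rad. A call has exactly 8 rows; each row is the pose to reach, as a shift and turn from the pose commanded when the call began, along the tool's axes at that moment; what a row does not reach only later rows make up. A row lasts 1/8 s, in which the tool goes at most 62.5 mm and 10.7 degrees, less where a joint would pass 70% of its speed; a pose out of reach is approached as far as the arm can. A call with a gripper value outside its range is refused whole. "hand" is the closure, from 0 (fully open) to 1 (shut), set as the call begins (left out, the last holds). The fingers move at their own pace and stop on an object; "squeeze" is the grip in N (left out, the last holds). Time passes only in rows, so rows that repeat a pose let the fingers close, or fill a call up. It gives the time, the measured TCP pose, the force, the opening and the grip force at its end, in the units of the state.
- env.observe(): the state, without advancing time (a new reading comes with each control period).
- env.snapshot(name): name is "scene" or "top" or "wrist"; returns (picture, depth): 384x512x3 uint8, red, green, blue; 384x512 float32, m along the optical axis (not along the pixel's ray), 0 where there is no reading.
- env.camera_info(name): a dict with "fx", "fy", "cx", "cy" (pixels), "view" (4x4, takes a point from world to camera coordinates). Camera axes: x right, y down, z forward; pixel columns grow to the right and rows downward; lengths in m; the calibration is good to about 2 mm. A picture is of the moment at which its call begins: read the wrist's pose just before it. camera_info takes no time and is no camera call; for the wrist camera it gives the pose at the moment of the call.
- env.close_job(): hands the job in; it is judged then, once.
The state is a dict: "t": time; "qpos": joint angles; "joint_velocities": joint speeds; "joint_torque": joint torques, N m; "tcp_pos": TCP position; "orientation": TCP orientation; "force": force on the tool from outside, world axes, zero at the start; "torque": the same for the moment, N m; "grip_width": opening from 0.0 (shut) to 1.0 (fully open); "grasp_force": force on a finger pad.
Only numpy, scipy, OpenCV 4.12 (cv2) and the standard library are available. Lean on these libraries where they do the work, as an engineer would, in place of code of your own. Each camera call takes 0.05 s, during which the arm holds its last target. There are 200 camera calls.

## Working session

There is one attempt and no reset: what is moved stays moved. The work goes in short steps, Python scripts to look and compute and a tool call to move; the robot and the scene stay as the last step left them, time stands still between calls to the robot, and variables do not carry over. Pictures are saved under pics/ and viewed, at most 10 in all, crops included, and the job is handed in when it is done.

Besides the shell and the picture viewer there is one more tool, called after ">>>" as name(argument=value, ...), one argument or row to a line, values as JSON. servo_tool: Moves the arm, as the interface text tells. Its arguments: {"type":"object","properties":{"increments":{"type":"array"},"hand":{"type":"number"},"squeeze":{"type":"number"}},"required":["increments"]}

```bash
mkdir -p pics
python3 - <<'E'
from station import env
import cv2,numpy as np
s=env.observe();print(s)
for n in("top","scene"):
    p,d=env.snapshot(n);np.savez(n+'.npz',p=p,d=d,**env.camera_info(n));cv2.imwrite(f'pics/{n}0.png',p[:,:,::-1]);c=env.camera_info(n);print(n,c)
E
```

```text
{'t': 0.0, 'qpos': array([-1.05989093e+00,  3.59386069e-01,  1.10098405e-02, -3.59399556e-04,
       -1.22410761e+00, -2.88098146e-01]), 'joint_velocities': array([ 0.00088916, -0.00111187,  0.00105819,  0.00021045, -0.00089694,
        0.00038562]), 'joint_torque': array([-2.35414765e-03, -5.82719207e+01,  2.93051201e+01,  6.99707866e+00,
        7.05183222e-03, -1.63949671e-04]), 'tcp_pos': array([ 0.14898485, -0.65775171,  0.18720028]), 'orientation': array([-1.72535163e-04, -1.11112471e-01,  9.93807465e-01,  8.43032632e-04]), 'force': array([-0.17824163, -0.59187524, -1.06812084]), 'torque': array([-0.00184923,  0.02264183,  0.03630573]), 'grasp_force': 0.0, 'grip_width': 1.0002640500380806}
top {'fx': 452.59639805904646, 'fy': 452.59639805904646, 'cx': 255.2638563287872, 'cy': 198.69146091170018, 'view': array([[ 0.00783692, -0.9999236 , -0.00955925,  0.00982443],
       [-0.99499989, -0.00684576, -0.09964113,  0.56050175],
       [ 0.09956807,  0.01029234, -0.99497752,  1.36069008],
       [ 0.        ,  0.        ,  0.        ,  1.        ]])}
scene {'fx': 390.66028003295446, 'fy': 390.66028003295446, 'cx': 266.90832667427713, 'cy': 194.70853338947776, 'view': array([[ 0.89547734,  0.44503933, -0.00776669, -0.49402604],
       [ 0.23381041, -0.48516166, -0.84258582, -0.05387368],
       [-0.37875193,  0.75270058, -0.5385061 ,  1.43000288],
       [ 0.        ,  0.        ,  0.        ,  1.        ]])}
```

View pics/top0.png

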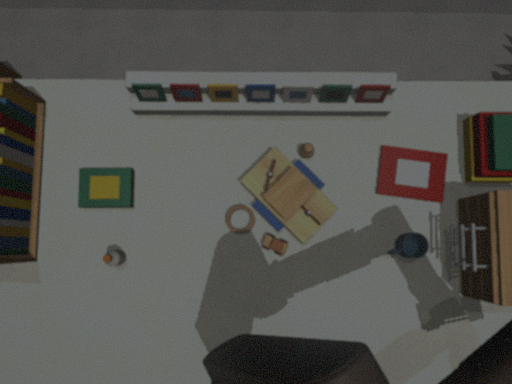

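View pics/scene0.png

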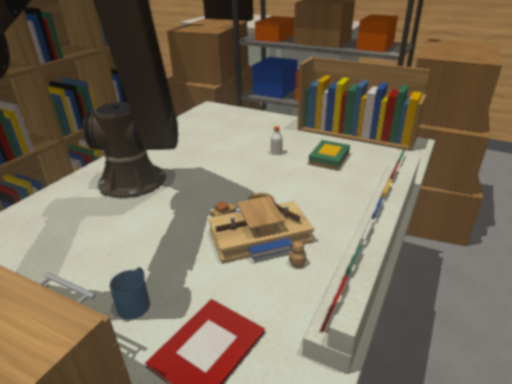

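Top view: press centred near (288,196), nuts near (269,170) and (312,214), tape (240,218), car (275,244), doll (306,150). Now measure with depth.

```bash
cat > h.py <<'E'
import numpy as np,cv2
def cloud(d,c):
    v,u=np.mgrid[:d.shape[0],:d.shape[1]]
    P=np.stack([(u-c['cx'])/c['fx']*d,(v-c['cy'])/c['fy']*d,d],-1)
    V=np.asarray(c['view']);return (P-V[:3,3])@V[:3,:3]
E
python3 - <<'E'
from h import *
z=np.load('top.npz');W=cloud(z['d'],z)
p=z['p']
cr=cv2.resize(p[135:265,215:345],(780,600)[:1]*2 if 0 else (600,600),interpolation=cv2.INTER_CUBIC)
cr=cv2.convertScaleAbs(cr,alpha=1.8)
cv2.imwrite('pics/topcrop.png',cr[:,:,::-1])
m=np.zeros(W.shape[:2],bool);m[135:265,215:345]=1
Z=W[...,2]
def rect(k,n):
    pts=W[k][:,:2].astype(np.float32);r=cv2.minAreaRect(pts*1000);print(n,len(pts),np.median(W[k],0).round(4),r)
rect(m&(Z>.088)&(Z<.105),'plate')
for n,(u,v) in dict(a=(269,170),b=(312,214),tape=(225,218),doll=(306,150),car=(275,244)).items():
    print(n,W[v,u].round(4))
k=m&(Z>.046)&(Z<.06)
rect(k,'board')
dark=m&(p.max(2)<60)&(Z>.05)
nb,l,st,ce=cv2.connectedComponentsWithStats(dark.astype(np.uint8))
for i in range(1,nb):
    if st[i,4]>8: q=W[l==i];print(st[i],ce[i].round(1),q.mean(0).round(4),np.percentile(q[:,2],[10,50,90]).round(4))
E
```

```text
plate 1548 [ 0.572  -0.0877  0.0954] ((575.821044921875, -84.48487854003906), (176.5618438720703, 130.43673706054688), 45.56855392456055)
a [ 0.6464 -0.0274  0.0483]
b [ 0.5131 -0.1571  0.051 ]
tape [ 0.5023  0.1085 -0.0041]
doll [ 0.705  -0.1381  0.0668]
car [ 0.4225 -0.0463  0.0495]
board 2805 [ 0.555  -0.0787  0.0526] ((576.4813842773438, -91.43028259277344), (301.9704284667969, 244.45339965820312), 24.541400909423828)
[302 206   7   9  15] [305.  210.5] [ 0.5224 -0.1346  0.0661] [0.0561 0.0669 0.0744]
```

View pics/topcrop.png

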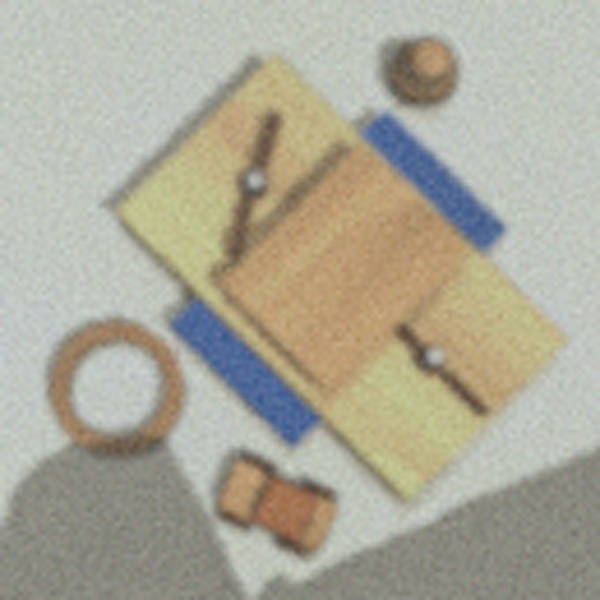

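Run:
```python
from h import *
for n in('top',):
    z=np.load(n+'.npz');W=cloud(z['d'],z);p=z['p']
    V=z['view'];R=V[:3,:3];C=-R.T@V[:3,3]
    def ray(u,v,h):
        r=R.T@np.array([(u-z['cx'])/z['fx'],(v-z['cy'])/z['fy'],1]);return C+r*(h-C[2])/r[2]
    for nm,(u,v) in dict(A=(255,181),B=(433,357)).items():
        print(nm,ray(u/4.615+215-.4,v/4.615+135-.4,.091).round(4))
    hs=cv2.cvtColor(p,cv2.COLOR_RGB2GRAY)
    for nm,a,b in(('A+',(263,150),(274,118)),('A-',(247,210),(235,250)),('B',(445,370),(483,408)),('B-',(403,328),(420,345))):
        zz=[]
        for t in np.linspace(0,1,15):
            u,v=(np.array(a)*(1-t)+np.array(b)*t)/4.615+[215,135];u,v=int(u),int(v)
            zz.append(W[v-1:v+2,u-1:u+2,2].max())
        print(nm,np.round(np.array(zz)*1000))
z=np.load('scene.npz');p=z['p'];cr=cv2.resize(p[180:270,195:330],(800,533),interpolation=cv2.INTER_CUBIC);cv2.imwrite('pics/sc.png',cr[:,:,::-1])
```

```text
A [ 0.628  -0.0291  0.091 ]
B [ 0.5163 -0.1421  0.091 ]
A+ [82. 86. 88. 88. 88. 88. 88. 88. 83. 83. 82. 82. 82. 82. 81.]
A- [82. 85. 85. 85. 85. 85. 83. 83. 83. 85. 85. 85. 85. 85. 84.]
B [73. 73. 76. 76. 76. 77. 77. 77. 77. 77. 76. 76. 73. 73. 73.]
B- [1410. 1410. 1410.   76.   76.   76.   76.   74.   74.   74.   74.   74.
   74.   74.   74.]
```

View pics/sc.png

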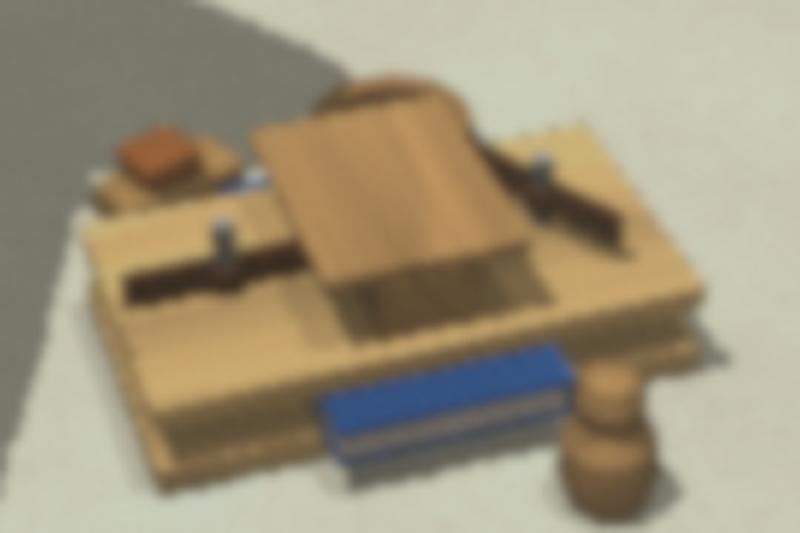

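The right-hand nut in the scene view (top view crop (255,181)) stands clear; it is the loose one: axis ≈ (0.628,-0.029), wings at about -15° world, wing tops ≈ 81 mm. I go above it with the gripper shut.

>>> servo_tool(
  increments=[
    {"dx":-30,"dy":24,"dz":-10},
    {"dx":-75,"dy":59,"dz":-20},
    {"dx":-122,"dy":96,"dz":-30},
    {"dx":-169,"dy":133,"dz":-30},
    {"dx":-216,"dy":170,"dz":-30},
    {"dx":-263,"dy":207,"dz":-30},
    {"dx":-310,"dy":244,"dz":-30},
    {"dx":-355,"dy":280,"dz":-30},
  ],
  hand=1,
  squeeze=10,
)

```text
$.increments[0]: bad value
```

>>> servo_tool(
  increments=[
    {"dx":-47,"dy":37,"turn":-0.15},
    {"dx":-94,"dy":74,"turn":-0.3},
    {"dx":-141,"dy":111,"turn":-0.45},
    {"dx":-188,"dy":148,"turn":-0.6},
    {"dx":-230,"dy":181,"turn":-0.75},
    {"dx":-265,"dy":210,"turn":-0.9},
    {"dx":-287,"dy":227,"turn":-1.02},
    {"dx":-292,"dy":230,"turn":-1.085},
  ],
)

```text
$.increments[0]: bad value
```

Run:
```python
from station import env
from h import *
s=env.observe();c=env.camera_info('wrist');p,d=env.snapshot('wrist')
print({k:np.round(s[k],4) for k in('t','qpos','tcp_pos','orientation','force','grip_width')})
np.savez('w1.npz',p=p,d=d,**c);cv2.imwrite('pics/w1.png',p[:,:,::-1])
W=cloud(d,c);print(np.percentile(d[d>0],[1,50,99]))
V=c['view'];P=V[:3,:3]@np.array([.628,-.029,.091])+V[:3,3];print(P,c['fx']*P[0]/P[2]+c['cx'],c['fy']*P[1]/P[2]+c['cy'])
```

```text
{'t': np.float64(0.1), 'qpos': array([-1.0599e+00,  3.5930e-01,  1.1100e-02, -3.0000e-04, -1.2241e+00,
       -2.8810e-01]), 'tcp_pos': array([ 0.149 , -0.6578,  0.1873]), 'orientation': array([-1.000e-04, -1.111e-01,  9.938e-01,  7.000e-04]), 'force': array([ 0.2423, -0.5763,  0.4364]), 'grip_width': np.float64(1.0018)}
[0.06827621 0.36541826 1.22751396]
[0.50607523 0.56661445 0.49150018] 594.0954271275895 571.1650978769344
```

View pics/w1.png

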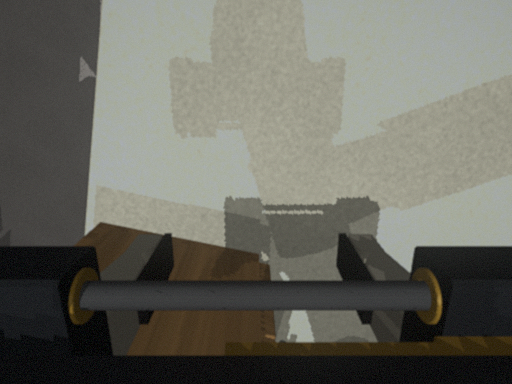

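Rows evidently need all four keys; the wrist view only shows the empty table with the fingers at (150,270) and (360,270).

>>> servo_tool(
  increments=[
    {"dx":-30,"dy":24,"dz":-10,"turn":0},
    {"dx":-75,"dy":59,"dz":-20,"turn":0},
    {"dx":-122,"dy":96,"dz":-30,"turn":0},
    {"dx":-169,"dy":133,"dz":-30,"turn":0},
    {"dx":-216,"dy":170,"dz":-30,"turn":0},
    {"dx":-263,"dy":207,"dz":-30,"turn":0},
    {"dx":-310,"dy":244,"dz":-30,"turn":0},
    {"dx":-355,"dy":280,"dz":-30,"turn":0},
  ],
  hand=1,
  squeeze=10,
)

```text
t: 1.15
tcp_pos: [0.4344, -0.305, 0.2182]
orientation: [0.0, -0.111, 0.994, -0.0]
force: [0.6, -1.1, 0.3]
grip_width: 0.151
grasp_force: 0.0
```

>>> servo_tool(
  increments=[
    {"dx":-47,"dy":37,"dz":0,"turn":-0.15},
    {"dx":-94,"dy":74,"dz":0,"turn":-0.3},
    {"dx":-141,"dy":111,"dz":0,"turn":-0.45},
    {"dx":-188,"dy":148,"dz":0,"turn":-0.6},
    {"dx":-230,"dy":181,"dz":0,"turn":-0.75},
    {"dx":-265,"dy":210,"dz":0,"turn":-0.9},
    {"dx":-287,"dy":227,"dz":0,"turn":-1.02},
    {"dx":-292,"dy":230,"dz":0,"turn":-1.085},
  ],
)

```text
t: 2.15
tcp_pos: [0.6681, -0.0162, 0.217]
orientation: [-0.001, -0.61, 0.792, 0.0]
force: [-1.2, -0.5, -1.4]
grip_width: 0.006
grasp_force: 0.0
```

Run:
```python
from station import env
from h import *
s=env.observe();c=env.camera_info('wrist');p,d=env.snapshot('wrist')
print({k:np.round(s[k],4) for k in('t','qpos','tcp_pos','orientation','force','grip_width')})
np.savez('w1.npz',p=p,d=d,**c);cv2.imwrite('pics/w2.png',p[:,:,::-1])
V=c['view'];P=V[:3,:3]@np.array([.628,-.029,.091])+V[:3,3];print(P,c['fx']*P[0]/P[2]+c['cx'],c['fy']*P[1]/P[2]+c['cy'])
```

```text
{'t': np.float64(2.15), 'qpos': array([ 2.6680e-01,  3.3350e-01,  4.0800e-02, -3.0000e-04, -1.2795e+00,
       -5.2500e-01]), 'tcp_pos': array([ 0.6681, -0.0162,  0.217 ]), 'orientation': array([-6.000e-04, -6.101e-01,  7.923e-01,  4.000e-04]), 'force': array([-1.2373, -0.5006, -1.3997]), 'grip_width': np.float64(0.0056)}
[ 0.03424253 -0.04209519  0.32613161] 289.3304320151014 148.65384239562528
```

View pics/w2.png

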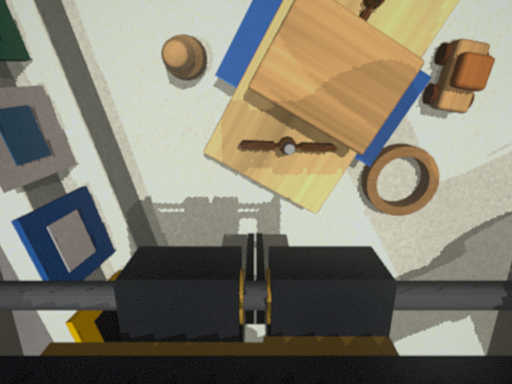

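The rod top is seen at (289,149), just as predicted, so the axis is good to about 1 mm. The wings lie parallel to tool y, (238,146) to (338,147). Plan: descend beside the outboard wing on its counter-clockwise side, then sweep it round on an arc with the closed fingertips.

```bash
cat >> h.py <<'E'
A=np.array([.628,-.029])
def rows(s,way):
    """way: (wing angle deg, radius mm, offset mm ahead (ccw), z mm) -> rows from pose s=(x,y,z m, y-heading deg)"""
    x,y,z,h=s;hr=np.radians(h);ty=np.array([np.cos(hr),np.sin(hr)]);tx=np.array([-np.sin(hr),np.cos(hr)])*-1
    tx=np.array([ty[1]*-1,ty[0]])  # x = y rotated +90 (tool z down)
    out=[]
    for a,r,n,zz in way:
        ar=np.radians(a);u=np.array([np.cos(ar),np.sin(ar)]);w=np.array([-u[1],u[0]])
        P=A*1000+r*u+n*w;d=P-1000*np.array([x,y]);hh=a+180
        out.append(dict(dx=round(d@tx),dy=round(d@ty),dz=round(1000*z-zz),turn=round(np.radians(h-hh),2)))
    return out
def show(s,way):
    import json
    for i in range(0,len(way),8):
        w=way[i:i+8];w+= [w[-1]]*(8-len(w));print(json.dumps(rows(s,w)))
        a,r,n,zz=w[-1];ar=np.radians(a);P=A*1000+r*np.array([np.cos(ar),np.sin(ar)])+n*np.array([-np.sin(ar),np.cos(ar)])
        s=(P[0]/1e3,P[1]/1e3,zz/1e3,a+180)
E
python3 - <<'E'
from h import *
way=[(-15,36,22,z) for z in(190,140,90,60,60)]+[(-15,36,n,60) for n in(19,16,13)]
way+=[(a,36,13,60) for a in(-22,-30,-38,-46,-54,-62,-70,-70)]
show((.6681,-.0162,.217,165.2),way)
E
```

```text
[{"dx": 1, "dy": -1, "dz": 27, "turn": 0.0}, {"dx": 1, "dy": -1, "dz": 77, "turn": 0.0}, {"dx": 1, "dy": -1, "dz": 127, "turn": 0.0}, {"dx": 1, "dy": -1, "dz": 157, "turn": 0.0}, {"dx": 1, "dy": -1, "dz": 157, "turn": 0.0}, {"dx": 4, "dy": -1, "dz": 157, "turn": 0.0}, {"dx": 7, "dy": -1, "dz": 157, "turn": 0.0}, {"dx": 10, "dy": -1, "dz": 157, "turn": 0.0}]
[{"dx": 4, "dy": -1, "dz": 0, "turn": 0.12}, {"dx": 10, "dy": -2, "dz": 0, "turn": 0.26}, {"dx": 15, "dy": -2, "dz": 0, "turn": 0.4}, {"dx": 20, "dy": -2, "dz": 0, "turn": 0.54}, {"dx": 26, "dy": 0, "dz": 0, "turn": 0.68}, {"dx": 30, "dy": 2, "dz": 0, "turn": 0.82}, {"dx": 35, "dy": 5, "dz": 0, "turn": 0.96}, {"dx": 35, "dy": 5, "dz": 0, "turn": 0.96}]
```

>>> servo_tool(
  increments=[
    {"dx":1,"dy":-1,"dz":27,"turn":0.0},
    {"dx":1,"dy":-1,"dz":77,"turn":0.0},
    {"dx":1,"dy":-1,"dz":127,"turn":0.0},
    {"dx":1,"dy":-1,"dz":157,"turn":0.0},
    {"dx":1,"dy":-1,"dz":157,"turn":0.0},
    {"dx":4,"dy":-1,"dz":157,"turn":0.0},
    {"dx":7,"dy":-1,"dz":157,"turn":0.0},
    {"dx":10,"dy":-1,"dz":157,"turn":0.0},
  ],
)

```text
t: 3.2
tcp_pos: [0.6664, -0.028, 0.0626]
orientation: [0.001, -0.608, 0.794, -0.0]
force: [0.3, -0.6, 0.9]
grip_width: 0.004
grasp_force: 0.0
```

>>> servo_tool(
  increments=[
    {"dx":4,"dy":-1,"dz":0,"turn":0.12},
    {"dx":10,"dy":-2,"dz":0,"turn":0.26},
    {"dx":15,"dy":-2,"dz":0,"turn":0.4},
    {"dx":20,"dy":-2,"dz":0,"turn":0.54},
    {"dx":26,"dy":0,"dz":0,"turn":0.68},
    {"dx":30,"dy":2,"dz":0,"turn":0.82},
    {"dx":35,"dy":5,"dz":0,"turn":0.96},
    {"dx":35,"dy":5,"dz":0,"turn":0.96},
  ],
)

```text
t: 4.2
tcp_pos: [0.6519, -0.0607, 0.0619]
orientation: [0.0, -0.173, 0.985, 0.0]
force: [-0.0, -0.7, 0.1]
grip_width: 0.003
grasp_force: 0.0
```

Run:
```python
from station import env
from h import *
s=env.observe();c=env.camera_info('wrist');p,d=env.snapshot('wrist')
print({k:np.round(s[k],4) for k in('t','qpos','tcp_pos','orientation','force','grip_width')})
cv2.imwrite('pics/w3.png',p[:,:,::-1])
x,y,z=s['tcp_pos'];q=s['orientation'];h=np.degrees(2*np.arctan2(q[2],q[1]))-90
print(h)
# lift, return ccw to wing angle 110, descend ahead of it
way=[(-70,36,22,75),(-70,36,22,120)]
way+=[(a,36,22,125) for a in np.arange(-60,111,10)]+[(112,36,26,125)]+[(112,36,26,90),(112,36,26,60)]
show((x,y,z,h),way)
print('push');show((A[0]+0,A[1],0.06,292),[(112,36,26,60)])
```

```text
{'t': np.float64(4.2), 'qpos': array([ 0.2045,  0.4246, -0.1936,  0.    , -0.9517, -1.4271]), 'tcp_pos': array([ 0.6519, -0.0607,  0.0619]), 'orientation': array([ 5.000e-04, -1.732e-01,  9.849e-01,  0.000e+00]), 'force': array([-0.0257, -0.7452,  0.0893]), 'grip_width': np.float64(0.0031)}
109.95031311030459
[{"dx": -10, "dy": 2, "dz": -13, "turn": -0.0}, {"dx": -10, "dy": 2, "dz": -58, "turn": -0.0}, {"dx": -16, "dy": 6, "dz": -63, "turn": -0.18}, {"dx": -21, "dy": 12, "dz": -63, "turn": -0.35}, {"dx": -25, "dy": 18, "dz": -63, "turn": -0.52}, {"dx": -28, "dy": 25, "dz": -63, "turn": -0.7}, {"dx": -30, "dy": 32, "dz": -63, "turn": -0.87}, {"dx": -30, "dy": 39, "dz": -63, "turn": -1.05}]
[{"dx": -6, "dy": 4, "dz": 0, "turn": -0.17}, {"dx": -11, "dy": 10, "dz": 0, "turn": -0.35}, {"dx": -15, "dy": 16, "dz": 0, "turn": -0.52}, {"dx": -18, "dy": 23, "dz": 0, "turn": -0.7}, {"dx": -20, "dy": 30, "dz": 0, "turn": -0.87}, {"dx": -20, "dy": 37, "dz": 0, "turn": -1.05}, {"dx": -19, "dy": 44, "dz": 0, "turn": -1.22}, {"dx": -17, "dy": 51, "dz": 0, "turn": -1.4}]
[{"dx": -6, "dy": 4, "dz": 0, "turn": -0.17}, {"dx": -11, "dy": 10, "dz": 0, "turn": -0.35}, {"dx": -15, "dy": 16, "dz": 0, "turn": -0.52}, {"dx": -18, "dy": 23, "dz": 0, "turn": -0.7}, {"dx": -21, "dy": 27, "dz": 0, "turn": -0.73}, {"dx": -21, "dy": 27, "dz": 35, "turn": -0.73}, {"dx": -21, "dy": 27, "dz": 65, "turn": -0.73}, {"dx": -21, "dy": 27, "dz": 65, "turn": -0.73}]
push
[{"dx": -26, "dy": -36, "dz": 0, "turn": 0.0}, {"dx": -26, "dy": -36, "dz": 0, "turn": 0.0}, {"dx": -26, "dy": -36, "dz": 0, "turn": 0.0}, {"dx": -26, "dy": -36, "dz": 0, "turn": 0.0}, {"dx": -26, "dy": -36, "dz": 0, "turn": 0.0}, {"dx": -26, "dy": -36, "dz": 0, "turn": 0.0}, {"dx": -26, "dy": -36, "dz": 0, "turn": 0.0}, {"dx": -26, "dy": -36, "dz": 0, "turn": 0.0}]
```

View pics/w3.png

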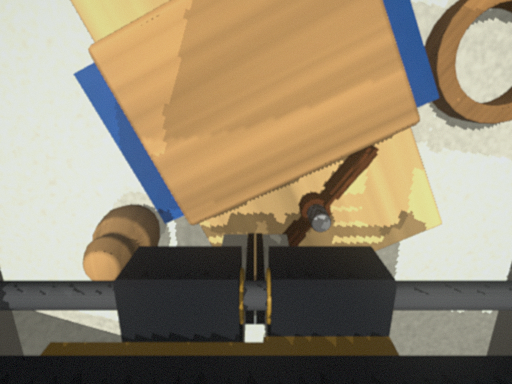

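The picture shows the rod top at (320,218) and the visible wing running to (375,150), about 45° off the tool line. That is not the angle I expected. Check by depth and the other cameras.

Run:
```python
from station import env
from h import *
c=env.camera_info('wrist');p,d=env.snapshot('wrist');W=cloud(d,c);V=c['view']
def pix(X):
    P=V[:3,:3]@np.array(X)+V[:3,3];return (c['fx']*P[0]/P[2]+c['cx']).round(1),(c['fy']*P[1]/P[2]+c['cy']).round(1)
print('rod',pix([.628,-.029,.091]),'tcp',pix(env.observe()['tcp_pos']))
for q in((320,218),(313,205),(325,205),(350,180),(372,153),(295,238),(292,242),(400,180),(250,232),(230,240),(285,240)):
    print(q,W[q[1],q[0]].round(4))
for n in('top','scene'):
    pp,dd=env.snapshot(n);np.savez(n+'1.npz',p=pp,d=dd,**env.camera_info(n))
    b=(pp[135:265,215:345] if n=='top' else pp[180:270,195:330]);r=cv2.resize(b,(390,390),interpolation=cv2.INTER_CUBIC);a=r if n=='top' else np.hstack([a,r])
cv2.imwrite('pics/both.png',cv2.convertScaleAbs(a,alpha=1.5)[:,:,::-1])
```

```text
rod (np.float64(320.9), np.float64(221.9)) tcp (np.float64(252.8), np.float64(221.1))
(320, 218) [ 0.6258 -0.0307  0.0919]
(313, 205) [ 0.6244 -0.0327  0.0768]
(325, 205) [ 0.6209 -0.0274  0.0807]
(350, 180) [ 0.6021 -0.0209  0.0824]
(372, 153) [ 0.5842 -0.0159  0.0817]
(295, 238) [ 0.6466 -0.0355  0.0799]
(292, 242) [ 0.6494 -0.0363  0.0805]
(400, 180) [0.5956 0.02   0.0546]
(250, 232) [ 0.664  -0.0582  0.053 ]
(230, 240) [ 0.645  -0.0746  0.1127]
(285, 240) [ 0.6359 -0.0492  0.1123]
```

View pics/both.png

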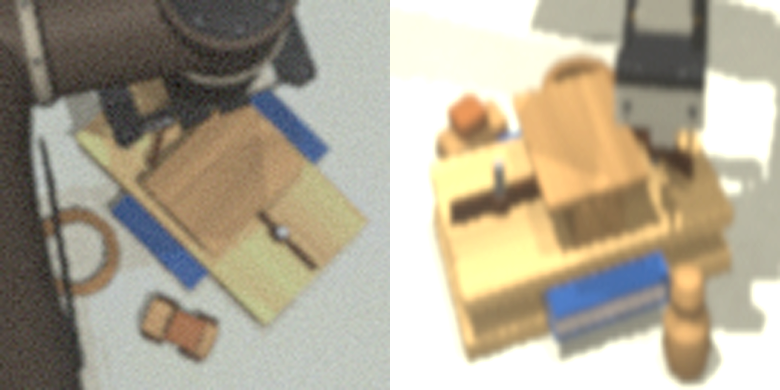

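Depth puts the wing still at ≈162°, so the fingers did not push it. The nearest visible finger surface is 50 mm above the TCP. Check the finger shape in the depth.

Run:
```python
from h import *
z=np.load('w1.npz');W=cloud(z['d'],z);T=np.array([.6681,-.0162,.217]);h=np.radians(165.2)
ty=np.array([np.cos(h),np.sin(h)]);tx=np.array([-ty[1],ty[0]])
r=W-T;X=r[...,:2]@tx*1e3;Y=r[...,:2]@ty*1e3;H=r[...,2]*1e3
print('min H of finger-ish',((H>-15)&(np.abs(Y)<60)&(np.abs(X)<60)).sum())
for u in(230,244,248,252,256,260,264,270,284):
    print(u,[(v,int(X[v,u]),int(Y[v,u]),int(H[v,u])) for v in(226,230,234,238,242,246,250,260,275,300,325)])
m=(H>-10)&(H<45)&(np.abs(X)<40)
print(m.sum(),np.argwhere(m)[:10])
```

```text
min H of finger-ish 49961
230 [(226, -100, -32, -216), (230, -105, -32, -215), (234, 9, -11, 43), (238, 9, -11, 47), (242, 10, -11, 52), (246, 9, -10, 56), (250, 37, -6, 111), (260, 37, -5, 118), (275, 37, -5, 124), (300, 32, -5, 128), (325, 25, -5, 129)]
244 [(226, -100, -13, -216), (230, -105, -13, -214), (234, 9, -4, 41), (238, 82, 0, 197), (242, 9, -4, 52), (246, 9, -4, 56), (250, 8, -4, 58), (260, 3, -4, 58), (275, 9, -3, 81), (300, 28, -2, 122), (325, -5, -3, 92)]
248 [(226, -100, -7, -216), (230, -106, -7, -215), (234, 8, -2, 41), (238, 8, -2, 44), (242, 8, -2, 49), (246, 8, -2, 54), (250, 8, -2, 57), (260, 8, -2, 67), (275, 8, -2, 79), (300, 27, -1, 122), (325, -262, -8, -215)]
252 [(226, -100, -2, -215), (230, -106, -2, -216), (234, 8, 0, 40), (238, 8, 0, 44), (242, 7, 0, 48), (246, 8, 0, 53), (250, 8, 0, 57), (260, 8, 0, 67), (275, 8, 0, 79), (300, 28, 0, 122), (325, -261, -2, -213)]
256 [(226, -100, 3, -215), (230, -105, 3, -215), (234, 8, 1, 40), (238, 8, 1, 44), (242, 8, 1, 50), (246, 8, 1, 53), (250, 8, 1, 57), (260, 8, 1, 67), (275, 8, 1, 79), (300, 27, 0, 122), (325, 
[... 286 characters left out ...]
, 42), (238, 9, 5, 46), (242, 9, 5, 51), (246, 9, 5, 56), (250, 8, 5, 57), (260, 2, 5, 57), (275, 8, 4, 80), (300, 27, 3, 122), (325, -264, 15, -216)]
270 [(226, -100, 22, -215), (230, -105, 22, -214), (234, 9, 8, 42), (238, 10, 8, 49), (242, 9, 8, 52), (246, 10, 7, 57), (250, 37, 5, 112), (260, 37, 4, 117), (275, 35, 4, 123), (300, 30, 4, 126), (325, 23, 4, 127)]
284 [(226, -100, 41, -215), (230, -106, 41, -216), (234, 9, 15, 42), (238, 10, 15, 49), (242, 9, 15, 52), (246, 9, 14, 56), (250, 37, 9, 111), (260, 37, 8, 117), (275, 37, 7, 125), (300, 33, 7, 129), (325, 25, 7, 129)]
137 [[234 225]
 [234 226]
 [234 227]
 [234 228]
 [234 229]
 [234 230]
 [234 231]
 [234 232]
 [234 233]
 [234 234]]
```

Camera depth shows the fingers really end about 41 mm short of the reported TCP, so my stroke passed above the nut. Nothing was touched. I'll go back beside the wing and feel the way down in small steps, watching the force.

Run:
```python
from station import env
from h import *
s=env.observe();print(env.grip_depth)
show((*s['tcp_pos'],109.95),[(-70,36,15,75),(-60,36,22,80),(-50,36,24,80),(-40,36,24,80),(-30,36,24,80),(-20,36,24,75),(-17,36,24,62),(-17,36,24,55)])
```

```text
0.0188
[{"dx": -3, "dy": 2, "dz": -14, "turn": -0.0}, {"dx": -16, "dy": 6, "dz": -19, "turn": -0.18}, {"dx": -23, "dy": 12, "dz": -19, "turn": -0.35}, {"dx": -27, "dy": 18, "dz": -19, "turn": -0.52}, {"dx": -30, "dy": 25, "dz": -19, "turn": -0.7}, {"dx": -31, "dy": 33, "dz": -14, "turn": -0.87}, {"dx": -31, "dy": 35, "dz": -1, "turn": -0.93}, {"dx": -31, "dy": 35, "dz": 6, "turn": -0.93}]
```

>>> servo_tool(
  increments=[
    {"dx":-3,"dy":2,"dz":-14,"turn":0},
    {"dx":-16,"dy":6,"dz":-19,"turn":-0.18},
    {"dx":-23,"dy":12,"dz":-19,"turn":-0.35},
    {"dx":-27,"dy":18,"dz":-19,"turn":-0.52},
    {"dx":-30,"dy":25,"dz":-19,"turn":-0.7},
    {"dx":-31,"dy":33,"dz":-14,"turn":-0.87},
    {"dx":-31,"dy":35,"dz":-1,"turn":-0.93},
    {"dx":-31,"dy":35,"dz":6,"turn":-0.93},
  ],
)

```text
t: 5.4
tcp_pos: [0.6693, -0.0164, 0.0555]
orientation: [0.0, -0.597, 0.803, -0.0]
force: [-0.4, 0.6, -0.3]
grip_width: 0.002
grasp_force: 0.0
```

>>> servo_tool(
  increments=[
    {"dx":0,"dy":0,"dz":1,"turn":0},
    {"dx":0,"dy":0,"dz":2,"turn":0},
    {"dx":0,"dy":0,"dz":3,"turn":0},
    {"dx":0,"dy":0,"dz":4,"turn":0},
    {"dx":0,"dy":0,"dz":5,"turn":0},
    {"dx":0,"dy":0,"dz":6,"turn":0},
    {"dx":0,"dy":0,"dz":7,"turn":0},
    {"dx":0,"dy":0,"dz":7,"turn":0},
  ],
)

```text
t: 6.4
tcp_pos: [0.669, -0.0169, 0.048]
orientation: [-0.0, -0.596, 0.803, 0.0]
force: [-0.2, -0.4, -0.3]
grip_width: 0.003
grasp_force: 0.0
```

No contact below the board's height, so the offset is confirmed. Continue down.

>>> servo_tool(
  increments=[
    {"dx":0,"dy":0,"dz":5,"turn":0},
    {"dx":0,"dy":0,"dz":10,"turn":0},
    {"dx":0,"dy":0,"dz":14,"turn":0},
    {"dx":0,"dy":0,"dz":18,"turn":0},
    {"dx":0,"dy":0,"dz":21,"turn":0},
    {"dx":0,"dy":0,"dz":23,"turn":0},
    {"dx":0,"dy":0,"dz":25,"turn":0},
    {"dx":0,"dy":0,"dz":25,"turn":0},
  ],
)

```text
t: 7.4
tcp_pos: [0.669, -0.0169, 0.023]
orientation: [-0.0, -0.596, 0.803, 0.0]
force: [-0.1, 1.1, -0.4]
grip_width: 0.003
grasp_force: 0.0
```

Run:
```python
from station import env
from h import *
s=env.observe();c=env.camera_info('wrist');p,d=env.snapshot('wrist');W=cloud(d,c)
T=s['tcp_pos'];q=s['orientation'];hd=np.degrees(2*np.arctan2(q[2],q[1]))-90;print(T,hd,s['force'])
h=np.radians(hd);ty=np.array([np.cos(h),np.sin(h)]);tx=np.array([-ty[1],ty[0]])
r=W-T;X=r[...,:2]@tx*1e3;Y=r[...,:2]@ty*1e3;H=W[...,2]*1e3
for u in(230,252,284): print(u,[(v,int(X[v,u]),int(Y[v,u]),int(H[v,u])) for v in range(222,250,3)])
way=[(-17,36,n,22) for n in(20,16,13)]+[(a,36,13,22) for a in(-22,-28,-34,-40,-46)]+[(a,36,13,22) for a in(-53,-60,-65,-70,-72)]
show((*T,hd),way)
```

```text
[ 0.66900868 -0.0168951   0.02301768] 163.2115464782322 [-0.0590339   1.08026598 -0.37683891]
230 [(222, 23, -10, 81), (225, 20, -10, 79), (228, 7, -12, 53), (231, 5, -12, 53), (234, 9, -11, 66), (237, 9, -11, 69), (240, 10, -11, 73), (243, 10, -11, 76), (246, 10, -10, 80), (249, 37, -6, 134)]
252 [(222, 23, 0, 82), (225, 21, 0, 80), (228, 7, 0, 53), (231, 5, 0, 53), (234, 8, 0, 62), (237, 8, 0, 66), (240, 8, 0, 69), (243, 9, 0, 74), (246, 8, 0, 76), (249, 8, 0, 80)]
284 [(222, 23, 14, 82), (225, 20, 14, 79), (228, 7, 17, 54), (231, 5, 17, 53), (234, 9, 15, 65), (237, 10, 15, 71), (240, 9, 15, 72), (243, 10, 15, 76), (246, 10, 14, 80), (249, 38, 9, 136)]
[{"dx": 4, "dy": 0, "dz": 1, "turn": 0.0}, {"dx": 8, "dy": 0, "dz": 1, "turn": 0.0}, {"dx": 11, "dy": 0, "dz": 1, "turn": 0.0}, {"dx": 14, "dy": -1, "dz": 1, "turn": 0.09}, {"dx": 18, "dy": -2, "dz": 1, "turn": 0.2}, {"dx": 22, "dy": -2, "dz": 1, "turn": 0.3}, {"dx": 26, "dy": -2, "dz": 1, "turn": 0.41}, {"dx": 30, "dy": -2, "dz": 1, "turn": 0.51}]
[{"dx": 4, "dy": -1, "dz": 0, "turn": 0.12}, {"dx": 9, "dy": -2, "dz": 0, "turn": 0.24}, {"dx": 12, "dy": -2, "dz": 0, "turn": 0.33}, {"dx": 16, "dy": -2, "dz": 0, "turn": 0.42}, {"dx": 17, "dy": -2, "dz": 0, "turn": 0.45}, {"dx": 17, "dy": -2, "dz": 0, "turn": 0.45}, {"dx": 17, "dy": -2, "dz": 0, "turn": 0.45}, {"dx": 17, "dy": -2, "dz": 0, "turn": 0.45}]
```

Finger end now at z ≈ 61 mm, the wing ≈ 10 mm ahead of it. Push.

>>> servo_tool(
  increments=[
    {"dx":4,"dy":0,"dz":2,"turn":0},
    {"dx":8,"dy":0,"dz":2,"turn":0},
    {"dx":11,"dy":0,"dz":2,"turn":0},
    {"dx":14,"dy":-1,"dz":2,"turn":0.09},
    {"dx":18,"dy":-2,"dz":2,"turn":0.2},
    {"dx":22,"dy":-2,"dz":2,"turn":0.3},
    {"dx":26,"dy":-2,"dz":2,"turn":0.41},
    {"dx":30,"dy":-2,"dz":2,"turn":0.51},
  ],
)

```text
t: 8.45
tcp_pos: [0.6627, -0.0459, 0.021]
orientation: [0.001, -0.373, 0.928, 0.0]
force: [0.5, 2.8, -1.5]
grip_width: 0.004
grasp_force: 1.3
```

>>> servo_tool(
  increments=[
    {"dx":4,"dy":-1,"dz":0,"turn":0.12},
    {"dx":9,"dy":-2,"dz":0,"turn":0.24},
    {"dx":12,"dy":-2,"dz":0,"turn":0.33},
    {"dx":16,"dy":-2,"dz":0,"turn":0.42},
    {"dx":17,"dy":-2,"dz":0,"turn":0.45},
    {"dx":17,"dy":-2,"dz":0,"turn":0.45},
    {"dx":17,"dy":-2,"dz":0,"turn":0.45},
    {"dx":17,"dy":-2,"dz":0,"turn":0.45},
  ],
)

```text
t: 9.45
tcp_pos: [0.6518, -0.0594, 0.0212]
orientation: [0.0, -0.159, 0.987, -0.0]
force: [2.4, 1.1, -0.7]
grip_width: 0.006
grasp_force: 1.3
```

```bash
cat >> h.py <<'E'
def look(env):
    s=env.observe();c=env.camera_info('wrist');p,d=env.snapshot('wrist');W=cloud(d,c)
    T=s['tcp_pos'];q=s['orientation'];hd=(np.degrees(2*np.arctan2(q[2],q[1]))-90)%360
    print(s['t'],T.round(4),round(hd,1),s['force'].round(1),s['qpos'].round(2))
    r=W[...,:2]-A;R=np.hypot(r[...,0],r[...,1])
    hs=cv2.cvtColor(p,cv2.COLOR_RGB2HSV)
    m=(R>.014)&(R<.053)&(W[...,2]>.066)&(W[...,2]<.09)&(np.abs(r@np.array([.703,.711]))<1)&(p.max(2)<110)
    # keep away from the finger block
    t=W[...,:2]-T[:2];h=np.radians(hd);ty=np.array([np.cos(h),np.sin(h)]);tx=np.array([-ty[1],ty[0]])
    m&=~((np.abs(t@tx)<.0135)&(np.abs(t@ty)<.03))
    a=np.arctan2(r[...,1],r[...,0])[m]
    ang=np.degrees(np.angle(np.exp(2j*a).mean()))/2
    zz=W[...,2][m];print('wing line deg',ang.round(1),'coherence',abs(np.exp(2j*a).mean()).round(3),'n',m.sum(),'top z pct50,85',np.percentile(zz,[50,85]).round(4))
    k=(np.abs(r[...,0])<.05)&(np.abs(r[...,1])<.05)&(W[...,2]>.088)&(W[...,2]<.094)&(R<.012)
    print('rod',W[k].mean(0).round(4) if k.any() else None)
    return p,(*T,hd)
E
python3 - <<'E'
from station import env
from h import *
p,s=look(env)
way=[(-72,36,16,22),(-70,36,22,70)]+[(a,36,22,80) for a in np.arange(-60,111,10)]+[(115,36,26,80)]+[(115,36,26,50),(115,36,26,30)]
show(s,way)
E
```

```text
9.45 [ 0.6518 -0.0594  0.0212] 108.3 [ 2.4  1.1 -0.7] [ 0.21  0.47 -0.23  0.   -0.87 -1.46]
wing line deg -77.3 coherence 0.984 n 2702 top z pct50,85 [0.0783 0.0805]
rod [ 0.6237 -0.0309  0.0896]
[{"dx": -3, "dy": 0, "dz": -1, "turn": 0.0}, {"dx": -10, "dy": 1, "dz": -49, "turn": -0.03}, {"dx": -16, "dy": 6, "dz": -59, "turn": -0.2}, {"dx": -21, "dy": 11, "dz": -59, "turn": -0.38}, {"dx": -25, "dy": 17, "dz": -59, "turn": -0.55}, {"dx": -27, "dy": 24, "dz": -59, "turn": -0.73}, {"dx": -29, "dy": 31, "dz": -59, "turn": -0.9}, {"dx": -29, "dy": 39, "dz": -59, "turn": -1.08}]
[{"dx": -6, "dy": 4, "dz": 0, "turn": -0.17}, {"dx": -11, "dy": 10, "dz": 0, "turn": -0.35}, {"dx": -15, "dy": 16, "dz": 0, "turn": -0.52}, {"dx": -18, "dy": 23, "dz": 0, "turn": -0.7}, {"dx": -20, "dy": 30, "dz": 0, "turn": -0.87}, {"dx": -20, "dy": 37, "dz": 0, "turn": -1.05}, {"dx": -19, "dy": 44, "dz": 0, "turn": -1.22}, {"dx": -17, "dy": 51, "dz": 0, "turn": -1.4}]
[{"dx": -6, "dy": 4, "dz": 0, "turn": -0.17}, {"dx": -11, "dy": 10, "dz": 0, "turn": -0.35}, {"dx": -15, "dy": 16, "dz": 0, "turn": -0.52}, {"dx": -18, "dy": 23, "dz": 0, "turn": -0.7}, {"dx": -22, "dy": 29, "dz": 0, "turn": -0.79}, {"dx": -22, "dy": 29, "dz": 30, "turn": -0.79}, {"dx": -22, "dy": 29, "dz": 50, "turn": -0.79}, {"dx": -22, "dy": 29, "dz": 50, "turn": -0.79}]
```

The wing moved with the fingers (line now ≈ -73°). Lift, return counter-clockwise to the other wing, and descend.

>>> servo_tool(
  increments=[
    {"dx":-3,"dy":0,"dz":-1,"turn":0},
    {"dx":-10,"dy":1,"dz":-49,"turn":-0.03},
    {"dx":-16,"dy":6,"dz":-59,"turn":-0.2},
    {"dx":-21,"dy":11,"dz":-59,"turn":-0.38},
    {"dx":-25,"dy":17,"dz":-59,"turn":-0.55},
    {"dx":-27,"dy":24,"dz":-59,"turn":-0.73},
    {"dx":-29,"dy":31,"dz":-59,"turn":-0.9},
    {"dx":-29,"dy":39,"dz":-59,"turn":-1.08},
  ],
)

```text
t: 10.5
tcp_pos: [0.6663, -0.0134, 0.08]
orientation: [-0.001, -0.646, 0.764, 0.0]
force: [0.1, -0.2, -0.3]
grip_width: 0.002
grasp_force: 0.0
```

>>> servo_tool(
  increments=[
    {"dx":-6,"dy":4,"dz":0,"turn":-0.17},
    {"dx":-11,"dy":10,"dz":0,"turn":-0.35},
    {"dx":-15,"dy":16,"dz":0,"turn":-0.52},
    {"dx":-18,"dy":23,"dz":0,"turn":-0.7},
    {"dx":-20,"dy":30,"dz":0,"turn":-0.87},
    {"dx":-20,"dy":37,"dz":0,"turn":-1.05},
    {"dx":-19,"dy":44,"dz":0,"turn":-1.22},
    {"dx":-17,"dy":51,"dz":0,"turn":-1.4},
  ],
)

```text
t: 11.5
tcp_pos: [0.6188, 0.0119, 0.0801]
orientation: [0.0, 0.986, -0.168, -0.001]
force: [0.4, -0.2, 0.6]
grip_width: 0.008
grasp_force: 0.0
```

>>> servo_tool(
  increments=[
    {"dx":-6,"dy":4,"dz":0,"turn":-0.17},
    {"dx":-11,"dy":10,"dz":0,"turn":-0.35},
    {"dx":-15,"dy":16,"dz":0,"turn":-0.52},
    {"dx":-18,"dy":23,"dz":0,"turn":-0.7},
    {"dx":-18,"dy":23,"dz":0,"turn":-0.7},
    {"dx":-18,"dy":23,"dz":30,"turn":-0.7},
    {"dx":-18,"dy":23,"dz":50,"turn":-0.7},
    {"dx":-18,"dy":23,"dz":59,"turn":-0.7},
  ],
)

```text
t: 12.5
tcp_pos: [0.5942, -0.0035, 0.02]
orientation: [0.0, 0.985, 0.175, -0.001]
force: [1.2, 0.4, 1.2]
grip_width: 0.003
grasp_force: 0.0
```

Run:
```python
from station import env
from h import *
p,s=look(env)
way=[(110,36,17,21),(110,36,13,21)]+[(a,36,13,21) for a in np.arange(102,-67,-8)]+[(-71,36,13,21)]
show(s,way)
```

```text
12.5 [ 0.5942 -0.0035  0.02  ] 290.2 [1.2 0.4 1.2] [ 0.32  0.39 -0.37 -0.   -0.81  1.6 ]
wing line deg -78.6 coherence 0.973 n 3470 top z pct50,85 [0.0786 0.0807]
rod [ 0.629  -0.0281  0.0913]
[{"dx": 6, "dy": 0, "dz": -1, "turn": 0.0}, {"dx": 10, "dy": 0, "dz": -1, "turn": 0.0}, {"dx": 15, "dy": -2, "dz": -1, "turn": 0.14}, {"dx": 20, "dy": -3, "dz": -1, "turn": 0.28}, {"dx": 26, "dy": -3, "dz": -1, "turn": 0.42}, {"dx": 31, "dy": -2, "dz": -1, "turn": 0.56}, {"dx": 36, "dy": 0, "dz": -1, "turn": 0.7}, {"dx": 41, "dy": 2, "dz": -1, "turn": 0.84}]
[{"dx": 5, "dy": -1, "dz": 0, "turn": 0.14}, {"dx": 10, "dy": -2, "dz": 0, "turn": 0.28}, {"dx": 16, "dy": -2, "dz": 0, "turn": 0.42}, {"dx": 21, "dy": -1, "dz": 0, "turn": 0.56}, {"dx": 26, "dy": 0, "dz": 0, "turn": 0.7}, {"dx": 31, "dy": 2, "dz": 0, "turn": 0.84}, {"dx": 36, "dy": 5, "dz": 0, "turn": 0.98}, {"dx": 40, "dy": 9, "dz": 0, "turn": 1.12}]
[{"dx": 5, "dy": -1, "dz": 0, "turn": 0.14}, {"dx": 10, "dy": -2, "dz": 0, "turn": 0.28}, {"dx": 16, "dy": -2, "dz": 0, "turn": 0.42}, {"dx": 21, "dy": -1, "dz": 0, "turn": 0.56}, {"dx": 26, "dy": 0, "dz": 0, "turn": 0.7}, {"dx": 31, "dy": 2, "dz": 0, "turn": 0.84}, {"dx": 36, "dy": 5, "dz": 0, "turn": 0.98}, {"dx": 40, "dy": 9, "dz": 0, "turn": 1.12}]
[{"dx": 3, "dy": -1, "dz": 0, "turn": 0.09}, {"dx": 3, "dy": -1, "dz": 0, "turn": 0.09}, {"dx": 3, "dy": -1, "dz": 0, "turn": 0.09}, {"dx": 3, "dy": -1, "dz": 0, "turn": 0.09}, {"dx": 3, "dy": -1, "dz": 0, "turn": 0.09}, {"dx": 3, "dy": -1, "dz": 0, "turn": 0.09}, {"dx": 3, "dy": -1, "dz": 0, "turn": 0.09}, {"dx": 3, "dy": -1, "dz": 0, "turn": 0.09}]
```

>>> servo_tool(
  increments=[
    {"dx":6,"dy":0,"dz":-1,"turn":0},
    {"dx":10,"dy":0,"dz":-1,"turn":0},
    {"dx":15,"dy":-2,"dz":-1,"turn":0.14},
    {"dx":20,"dy":-3,"dz":-1,"turn":0.28},
    {"dx":26,"dy":-3,"dz":-1,"turn":0.42},
    {"dx":31,"dy":-2,"dz":-1,"turn":0.56},
    {"dx":36,"dy":0,"dz":-1,"turn":0.7},
    {"dx":41,"dy":2,"dz":-1,"turn":0.84},
  ],
)

```text
t: 13.55
tcp_pos: [0.6339, 0.0096, 0.0224]
orientation: [-0.0, 0.97, -0.242, -0.0]
force: [-1.9, 0.8, -2.5]
grip_width: 0.005
grasp_force: 1.2
```

>>> servo_tool(
  increments=[
    {"dx":5,"dy":-1,"dz":0,"turn":0.14},
    {"dx":10,"dy":-2,"dz":0,"turn":0.28},
    {"dx":16,"dy":-2,"dz":0,"turn":0.42},
    {"dx":21,"dy":-1,"dz":0,"turn":0.56},
    {"dx":26,"dy":0,"dz":0,"turn":0.7},
    {"dx":31,"dy":2,"dz":0,"turn":0.84},
    {"dx":36,"dy":5,"dz":0,"turn":0.98},
    {"dx":40,"dy":9,"dz":0,"turn":1.12},
  ],
)

```text
t: 14.55
tcp_pos: [0.6663, -0.017, 0.0228]
orientation: [0.001, -0.694, 0.72, -0.0]
force: [-0.3, 2.2, -1.5]
grip_width: 0.005
grasp_force: 1.1
```

>>> servo_tool(
  increments=[
    {"dx":5,"dy":-1,"dz":0,"turn":0.14},
    {"dx":10,"dy":-2,"dz":0,"turn":0.28},
    {"dx":16,"dy":-2,"dz":0,"turn":0.42},
    {"dx":21,"dy":-1,"dz":0,"turn":0.56},
    {"dx":26,"dy":0,"dz":0,"turn":0.7},
    {"dx":31,"dy":2,"dz":0,"turn":0.84},
    {"dx":36,"dy":5,"dz":0,"turn":0.98},
    {"dx":40,"dy":9,"dz":0,"turn":1.12},
  ],
)

```text
t: 15.55
tcp_pos: [0.6567, -0.0569, 0.0232]
orientation: [0.002, -0.205, 0.979, -0.0]
force: [2.5, -0.0, -2.0]
grip_width: 0.007
grasp_force: 1.3
```

Run:
```python
from station import env
from h import *
p,s=look(env)
way=[(-66,36,16,22),(-66,36,22,70)]+[(a,36,22,80) for a in np.arange(-56,115,10)]+[(114,36,21,z) for z in (80,50,30,21)]
show(s,way)
```

```text
15.55 [ 0.6567 -0.0569  0.0232] 113.7 [ 2.5 -0.  -2. ] [ 0.21  0.47 -0.22  0.   -0.88 -1.37]
wing line deg -67.1 coherence 0.985 n 2474 top z pct50,85 [0.0754 0.0776]
rod [ 0.6249 -0.0311  0.0907]
[{"dx": -1, "dy": 1, "dz": 1, "turn": -0.01}, {"dx": -7, "dy": 1, "dz": -47, "turn": -0.01}, {"dx": -13, "dy": 6, "dz": -57, "turn": -0.18}, {"dx": -18, "dy": 11, "dz": -57, "turn": -0.36}, {"dx": -22, "dy": 17, "dz": -57, "turn": -0.53}, {"dx": -25, "dy": 24, "dz": -57, "turn": -0.7}, {"dx": -27, "dy": 31, "dz": -57, "turn": -0.88}, {"dx": -27, "dy": 38, "dz": -57, "turn": -1.05}]
[{"dx": -6, "dy": 4, "dz": 0, "turn": -0.17}, {"dx": -11, "dy": 10, "dz": 0, "turn": -0.35}, {"dx": -15, "dy": 16, "dz": 0, "turn": -0.52}, {"dx": -18, "dy": 23, "dz": 0, "turn": -0.7}, {"dx": -20, "dy": 30, "dz": 0, "turn": -0.87}, {"dx": -20, "dy": 37, "dz": 0, "turn": -1.05}, {"dx": -19, "dy": 44, "dz": 0, "turn": -1.22}, {"dx": -17, "dy": 51, "dz": 0, "turn": -1.4}]
[{"dx": -6, "dy": 4, "dz": 0, "turn": -0.17}, {"dx": -11, "dy": 10, "dz": 0, "turn": -0.35}, {"dx": -15, "dy": 16, "dz": 0, "turn": -0.52}, {"dx": -18, "dy": 23, "dz": 0, "turn": -0.7}, {"dx": -17, "dy": 22, "dz": 0, "turn": -0.7}, {"dx": -17, "dy": 22, "dz": 30, "turn": -0.7}, {"dx": -17, "dy": 22, "dz": 50, "turn": -0.7}, {"dx": -17, "dy": 22, "dz": 59, "turn": -0.7}]
```

>>> servo_tool(
  increments=[
    {"dx":-3,"dy":1,"dz":0,"turn":-0.01},
    {"dx":-7,"dy":1,"dz":-47,"turn":-0.01},
    {"dx":-13,"dy":6,"dz":-57,"turn":-0.18},
    {"dx":-18,"dy":11,"dz":-57,"turn":-0.36},
    {"dx":-22,"dy":17,"dz":-57,"turn":-0.53},
    {"dx":-25,"dy":24,"dz":-57,"turn":-0.7},
    {"dx":-27,"dy":31,"dz":-57,"turn":-0.88},
    {"dx":-27,"dy":38,"dz":-57,"turn":-1.05},
  ],
)

```text
t: 16.6
tcp_pos: [0.6644, -0.0109, 0.0794]
orientation: [-0.0, -0.673, 0.739, 0.0]
force: [-0.5, -0.4, -0.6]
grip_width: 0.002
grasp_force: 0.0
```

>>> servo_tool(
  increments=[
    {"dx":-6,"dy":4,"dz":0,"turn":-0.17},
    {"dx":-11,"dy":10,"dz":0,"turn":-0.35},
    {"dx":-15,"dy":16,"dz":0,"turn":-0.52},
    {"dx":-18,"dy":23,"dz":0,"turn":-0.7},
    {"dx":-20,"dy":30,"dz":0,"turn":-0.87},
    {"dx":-20,"dy":37,"dz":0,"turn":-1.05},
    {"dx":-19,"dy":44,"dz":0,"turn":-1.22},
    {"dx":-17,"dy":51,"dz":0,"turn":-1.4},
  ],
)

```text
t: 17.6
tcp_pos: [0.6152, 0.011, 0.0795]
orientation: [0.0, 0.991, -0.132, 0.0]
force: [0.9, 0.4, -0.2]
grip_width: 0.008
grasp_force: 0.0
```

>>> servo_tool(
  increments=[
    {"dx":-6,"dy":4,"dz":0,"turn":-0.17},
    {"dx":-11,"dy":10,"dz":0,"turn":-0.35},
    {"dx":-15,"dy":16,"dz":0,"turn":-0.52},
    {"dx":-18,"dy":23,"dz":0,"turn":-0.7},
    {"dx":-17,"dy":22,"dz":0,"turn":-0.7},
    {"dx":-17,"dy":22,"dz":30,"turn":-0.7},
    {"dx":-17,"dy":22,"dz":50,"turn":-0.7},
    {"dx":-17,"dy":22,"dz":59,"turn":-0.7},
  ],
)

```text
t: 18.6
tcp_pos: [0.5926, -0.0057, 0.0191]
orientation: [0.0, 0.978, 0.21, -0.001]
force: [0.8, -0.0, 0.5]
grip_width: 0.005
grasp_force: 0.0
```

Run:
```python
from station import env
from h import *
p,s=look(env)
way=[(114,36,17,20),(114,36,13,20)]+[(a,36,13,20) for a in np.arange(106,-71,-8)]
show(s,way)
```

```text
18.6 [ 0.5926 -0.0057  0.0191] 294.3 [ 0.8 -0.   0.5] [ 0.32  0.39 -0.38 -0.   -0.81  1.68]
wing line deg -69.0 coherence 0.97 n 3180 top z pct50,85 [0.0759 0.0779]
rod [ 0.6291 -0.028   0.0913]
[{"dx": 6, "dy": 0, "dz": -1, "turn": 0.01}, {"dx": 10, "dy": 0, "dz": -1, "turn": 0.01}, {"dx": 15, "dy": -2, "dz": -1, "turn": 0.14}, {"dx": 20, "dy": -2, "dz": -1, "turn": 0.28}, {"dx": 26, "dy": -2, "dz": -1, "turn": 0.42}, {"dx": 31, "dy": -2, "dz": -1, "turn": 0.56}, {"dx": 36, "dy": 0, "dz": -1, "turn": 0.7}, {"dx": 41, "dy": 2, "dz": -1, "turn": 0.84}]
[{"dx": 5, "dy": -1, "dz": 0, "turn": 0.14}, {"dx": 10, "dy": -2, "dz": 0, "turn": 0.28}, {"dx": 16, "dy": -2, "dz": 0, "turn": 0.42}, {"dx": 21, "dy": -1, "dz": 0, "turn": 0.56}, {"dx": 26, "dy": 0, "dz": 0, "turn": 0.7}, {"dx": 31, "dy": 2, "dz": 0, "turn": 0.84}, {"dx": 36, "dy": 5, "dz": 0, "turn": 0.98}, {"dx": 40, "dy": 9, "dz": 0, "turn": 1.12}]
[{"dx": 5, "dy": -1, "dz": 0, "turn": 0.14}, {"dx": 10, "dy": -2, "dz": 0, "turn": 0.28}, {"dx": 16, "dy": -2, "dz": 0, "turn": 0.42}, {"dx": 21, "dy": -1, "dz": 0, "turn": 0.56}, {"dx": 26, "dy": 0, "dz": 0, "turn": 0.7}, {"dx": 31, "dy": 2, "dz": 0, "turn": 0.84}, {"dx": 36, "dy": 5, "dz": 0, "turn": 0.98}, {"dx": 40, "dy": 9, "dz": 0, "turn": 1.12}]
[{"dx": 5, "dy": -1, "dz": 0, "turn": 0.14}, {"dx": 5, "dy": -1, "dz": 0, "turn": 0.14}, {"dx": 5, "dy": -1, "dz": 0, "turn": 0.14}, {"dx": 5, "dy": -1, "dz": 0, "turn": 0.14}, {"dx": 5, "dy": -1, "dz": 0, "turn": 0.14}, {"dx": 5, "dy": -1, "dz": 0, "turn": 0.14}, {"dx": 5, "dy": -1, "dz": 0, "turn": 0.14}, {"dx": 5, "dy": -1, "dz": 0, "turn": 0.14}]
```

First 48° of this stroke are surely free; then go on in short calls, watching the force for the stop.

>>> servo_tool(
  increments=[
    {"dx":6,"dy":0,"dz":-1,"turn":0.01},
    {"dx":10,"dy":0,"dz":-1,"turn":0.01},
    {"dx":15,"dy":-2,"dz":-1,"turn":0.14},
    {"dx":20,"dy":-2,"dz":-1,"turn":0.28},
    {"dx":26,"dy":-2,"dz":-1,"turn":0.42},
    {"dx":31,"dy":-2,"dz":-1,"turn":0.56},
    {"dx":36,"dy":0,"dz":-1,"turn":0.7},
    {"dx":41,"dy":2,"dz":-1,"turn":0.84},
  ],
)

```text
t: 19.65
tcp_pos: [0.6309, 0.0096, 0.0214]
orientation: [-0.0, 0.978, -0.208, -0.0]
force: [-2.0, 1.0, -1.7]
grip_width: 0.007
grasp_force: 1.0
```

Run:
```python
from station import env
from h import *
p,s=look(env)
B=np.array([.5163,-.1421])
c=env.camera_info('wrist');p,d=env.snapshot('wrist');W=cloud(d,c);r=W[...,:2]-B;R=np.hypot(r[...,0],r[...,1])
m=(R>.014)&(R<.05)&(W[...,2]>.06)&(W[...,2]<.086)&(p.max(2)<110);print('tight',m.sum(),np.percentile(W[...,2][m],[50,85]) if m.any() else '')
show((*s[:3],246),[(66-2*k,36,13,20) for k in range(1,9)])
```

```text
19.65 [0.6309 0.0096 0.0214] 246.0 [-2.   1.  -1.7] [ 0.32  0.43 -0.29 -0.   -0.85  0.83]
wing line deg 66.4 coherence 0.958 n 2561 top z pct50,85 [0.075  0.0773]
rod [ 0.6327 -0.0301  0.0906]
tight 0 
[{"dx": 1, "dy": 0, "dz": 1, "turn": 0.03}, {"dx": 3, "dy": 0, "dz": 1, "turn": 0.07}, {"dx": 4, "dy": -1, "dz": 1, "turn": 0.1}, {"dx": 5, "dy": -1, "dz": 1, "turn": 0.14}, {"dx": 7, "dy": -1, "dz": 1, "turn": 0.17}, {"dx": 8, "dy": -1, "dz": 1, "turn": 0.21}, {"dx": 9, "dy": -2, "dz": 1, "turn": 0.24}, {"dx": 11, "dy": -2, "dz": 1, "turn": 0.28}]
```

>>> servo_tool(
  increments=[
    {"dx":2,"dy":0,"dz":0,"turn":0.05},
    {"dx":4,"dy":-1,"dz":0,"turn":0.1},
    {"dx":6,"dy":-1,"dz":0,"turn":0.16},
    {"dx":8,"dy":-1,"dz":0,"turn":0.21},
    {"dx":10,"dy":-2,"dz":0,"turn":0.26},
    {"dx":12,"dy":-2,"dz":0,"turn":0.31},
    {"dx":14,"dy":-2,"dz":0,"turn":0.37},
    {"dx":16,"dy":-2,"dz":0,"turn":0.42},
  ],
)

```text
t: 20.75
tcp_pos: [0.6464, 0.005, 0.0214]
orientation: [-0.0, 0.915, -0.404, -0.0]
force: [-1.8, 2.4, -1.3]
grip_width: 0.005
grasp_force: 1.2
```

>>> servo_tool(
  increments=[
    {"dx":1,"dy":0,"dz":0,"turn":0.03},
    {"dx":3,"dy":0,"dz":0,"turn":0.07},
    {"dx":4,"dy":-1,"dz":0,"turn":0.1},
    {"dx":5,"dy":-1,"dz":0,"turn":0.14},
    {"dx":7,"dy":-1,"dz":0,"turn":0.17},
    {"dx":8,"dy":-1,"dz":0,"turn":0.21},
    {"dx":9,"dy":-2,"dz":0,"turn":0.24},
    {"dx":11,"dy":-2,"dz":0,"turn":0.28},
  ],
)

```text
t: 21.75
tcp_pos: [0.6554, -0.0024, 0.0213]
orientation: [0.0, 0.848, -0.529, 0.0]
force: [-0.7, 1.9, 0.1]
grip_width: 0.01
grasp_force: 1.3
```

>>> servo_tool(
  increments=[
    {"dx":1,"dy":0,"dz":0,"turn":0.03},
    {"dx":3,"dy":0,"dz":0,"turn":0.07},
    {"dx":4,"dy":-1,"dz":0,"turn":0.1},
    {"dx":5,"dy":-1,"dz":0,"turn":0.14},
    {"dx":7,"dy":-1,"dz":0,"turn":0.17},
    {"dx":8,"dy":-1,"dz":0,"turn":0.21},
    {"dx":9,"dy":-2,"dz":0,"turn":0.24},
    {"dx":11,"dy":-2,"dz":0,"turn":0.28},
  ],
)

```text
t: 22.75
tcp_pos: [0.6618, -0.0114, 0.0211]
orientation: [0.0, 0.766, -0.643, -0.0]
force: [0.2, 1.8, -0.0]
grip_width: 0.007
grasp_force: 1.3
```

Run:
```python
from station import env
from h import *
p,s=look(env)
```

```text
22.75 [ 0.6618 -0.0114  0.0211] 190.0 [ 0.2  1.8 -0. ] [ 0.28  0.48 -0.21 -0.   -0.88 -0.1 ]
wing line deg 4.8 coherence 0.978 n 2173 top z pct50,85 [0.0741 0.076 ]
rod [ 0.6298 -0.0339  0.0897]
```

>>> servo_tool(
  increments=[
    {"dx":1,"dy":0,"dz":0,"turn":0.03},
    {"dx":3,"dy":0,"dz":0,"turn":0.07},
    {"dx":4,"dy":-1,"dz":0,"turn":0.1},
    {"dx":5,"dy":-1,"dz":0,"turn":0.14},
    {"dx":7,"dy":-1,"dz":0,"turn":0.17},
    {"dx":8,"dy":-1,"dz":0,"turn":0.21},
    {"dx":9,"dy":-2,"dz":0,"turn":0.24},
    {"dx":11,"dy":-2,"dz":0,"turn":0.28},
  ],
)

```text
t: 23.8
tcp_pos: [0.6655, -0.0219, 0.021]
orientation: [-0.0, -0.669, 0.743, 0.0]
force: [-0.4, 2.9, 0.1]
grip_width: 0.009
grasp_force: 1.3
```

>>> servo_tool(
  increments=[
    {"dx":1,"dy":0,"dz":0,"turn":0.03},
    {"dx":2,"dy":0,"dz":0,"turn":0.06},
    {"dx":3,"dy":-1,"dz":0,"turn":0.08},
    {"dx":4,"dy":-1,"dz":0,"turn":0.11},
    {"dx":5,"dy":-1,"dz":0,"turn":0.13},
    {"dx":6,"dy":-1,"dz":0,"turn":0.16},
    {"dx":7,"dy":-1,"dz":0,"turn":0.18},
    {"dx":8,"dy":-1,"dz":0,"turn":0.21},
  ],
)

```text
t: 24.8
tcp_pos: [0.6663, -0.0298, 0.0212]
orientation: [0.0, -0.588, 0.809, -0.0]
force: [1.8, 3.2, -2.0]
grip_width: 0.008
grasp_force: 1.4
```

>>> servo_tool(
  increments=[
    {"dx":1,"dy":0,"dz":0,"turn":0.03},
    {"dx":2,"dy":0,"dz":0,"turn":0.06},
    {"dx":3,"dy":-1,"dz":0,"turn":0.08},
    {"dx":4,"dy":-1,"dz":0,"turn":0.11},
    {"dx":5,"dy":-1,"dz":0,"turn":0.13},
    {"dx":6,"dy":-1,"dz":0,"turn":0.16},
    {"dx":7,"dy":-1,"dz":0,"turn":0.18},
    {"dx":8,"dy":-1,"dz":0,"turn":0.21},
  ],
)

```text
t: 25.8
tcp_pos: [0.665, -0.0378, 0.0213]
orientation: [0.0, -0.5, 0.866, -0.0]
force: [3.7, 1.6, -1.8]
grip_width: 0.005
grasp_force: 1.6
```

Run:
```python
from station import env
from h import *
p,s=look(env)
```

```text
25.8 [ 0.665  -0.0378  0.0213] 149.9 [ 3.7  1.6 -1.8] [ 0.24  0.48 -0.2   0.   -0.88 -0.76]
wing line deg -39.0 coherence 0.987 n 2299 top z pct50,85 [0.0734 0.0753]
rod [ 0.626  -0.0339  0.0886]
```

>>> servo_tool(
  increments=[
    {"dx":1,"dy":0,"dz":0,"turn":0.03},
    {"dx":2,"dy":0,"dz":0,"turn":0.06},
    {"dx":3,"dy":-1,"dz":0,"turn":0.08},
    {"dx":4,"dy":-1,"dz":0,"turn":0.11},
    {"dx":5,"dy":-1,"dz":0,"turn":0.13},
    {"dx":6,"dy":-1,"dz":0,"turn":0.16},
    {"dx":7,"dy":-1,"dz":0,"turn":0.18},
    {"dx":8,"dy":-1,"dz":0,"turn":0.21},
  ],
)

```text
t: 26.85
tcp_pos: [0.6615, -0.0453, 0.0212]
orientation: [0.0, -0.406, 0.914, -0.0]
force: [3.8, 1.6, -1.0]
grip_width: 0.005
grasp_force: 1.5
```

>>> servo_tool(
  increments=[
    {"dx":1,"dy":0,"dz":0,"turn":0.03},
    {"dx":2,"dy":0,"dz":0,"turn":0.06},
    {"dx":3,"dy":-1,"dz":0,"turn":0.08},
    {"dx":4,"dy":-1,"dz":0,"turn":0.11},
    {"dx":5,"dy":-1,"dz":0,"turn":0.13},
    {"dx":6,"dy":-1,"dz":0,"turn":0.16},
    {"dx":7,"dy":-1,"dz":0,"turn":0.18},
    {"dx":8,"dy":-1,"dz":0,"turn":0.21},
  ],
)

```text
t: 27.85
tcp_pos: [0.6568, -0.0518, 0.0211]
orientation: [-0.0, -0.308, 0.951, -0.0]
force: [2.8, 1.2, -1.9]
grip_width: 0.006
grasp_force: 1.5
```

Run:
```python
from station import env
from h import *
p,s=look(env)
```

```text
27.85 [ 0.6568 -0.0518  0.0211] 125.9 [ 2.8  1.2 -1.9] [ 0.22  0.47 -0.22  0.   -0.88 -1.16]
wing line deg -68.4 coherence 0.987 n 1931 top z pct50,85 [0.073  0.0747]
rod None
```

>>> servo_tool(
  increments=[
    {"dx":1,"dy":0,"dz":0,"turn":0.03},
    {"dx":2,"dy":0,"dz":0,"turn":0.06},
    {"dx":3,"dy":-1,"dz":0,"turn":0.08},
    {"dx":4,"dy":-1,"dz":0,"turn":0.11},
    {"dx":5,"dy":-1,"dz":0,"turn":0.13},
    {"dx":6,"dy":-1,"dz":0,"turn":0.16},
    {"dx":7,"dy":-1,"dz":0,"turn":0.18},
    {"dx":8,"dy":-1,"dz":0,"turn":0.21},
  ],
)

```text
t: 28.9
tcp_pos: [0.6508, -0.0573, 0.0211]
orientation: [-0.0, -0.207, 0.978, 0.0]
force: [3.1, 1.0, -2.0]
grip_width: 0.002
grasp_force: 1.4
```

Run:
```python
from station import env
from h import *
p,s=look(env)
```

```text
28.9 [ 0.6508 -0.0573  0.0211] 113.8 [ 3.1  1.  -2. ] [ 0.21  0.47 -0.23 -0.   -0.87 -1.36]
wing line deg -82.7 coherence 0.987 n 1239 top z pct50,85 [0.0728 0.0745]
rod None
```

Still only drag, no stop yet. Return for another stroke with the other wing.

Run:
```python
from station import env
from h import *
s=env.observe()
way=[(-66,36,16,22),(-66,36,22,70)]+[(a,36,22,80) for a in np.arange(-56,111,10)]+[(112,36,22,80)]+[(112,36,22,z) for z in (50,30,20)]
show((*s['tcp_pos'],113.8),way)
```

```text
[{"dx": -7, "dy": -1, "dz": -1, "turn": -0.0}, {"dx": -13, "dy": -1, "dz": -49, "turn": -0.0}, {"dx": -19, "dy": 4, "dz": -59, "turn": -0.18}, {"dx": -24, "dy": 9, "dz": -59, "turn": -0.35}, {"dx": -28, "dy": 15, "dz": -59, "turn": -0.53}, {"dx": -31, "dy": 22, "dz": -59, "turn": -0.7}, {"dx": -32, "dy": 29, "dz": -59, "turn": -0.88}, {"dx": -33, "dy": 36, "dz": -59, "turn": -1.05}]
[{"dx": -6, "dy": 4, "dz": 0, "turn": -0.17}, {"dx": -11, "dy": 10, "dz": 0, "turn": -0.35}, {"dx": -15, "dy": 16, "dz": 0, "turn": -0.52}, {"dx": -18, "dy": 23, "dz": 0, "turn": -0.7}, {"dx": -20, "dy": 30, "dz": 0, "turn": -0.87}, {"dx": -20, "dy": 37, "dz": 0, "turn": -1.05}, {"dx": -19, "dy": 44, "dz": 0, "turn": -1.22}, {"dx": -17, "dy": 51, "dz": 0, "turn": -1.4}]
[{"dx": -6, "dy": 4, "dz": 0, "turn": -0.17}, {"dx": -11, "dy": 10, "dz": 0, "turn": -0.35}, {"dx": -15, "dy": 16, "dz": 0, "turn": -0.52}, {"dx": -18, "dy": 21, "dz": 0, "turn": -0.66}, {"dx": -18, "dy": 21, "dz": 30, "turn": -0.66}, {"dx": -18, "dy": 21, "dz": 50, "turn": -0.66}, {"dx": -18, "dy": 21, "dz": 60, "turn": -0.66}, {"dx": -18, "dy": 21, "dz": 60, "turn": -0.66}]
```

>>> servo_tool(
  increments=[
    {"dx":-7,"dy":-1,"dz":-1,"turn":0},
    {"dx":-13,"dy":-1,"dz":-49,"turn":0},
    {"dx":-19,"dy":4,"dz":-59,"turn":-0.18},
    {"dx":-24,"dy":9,"dz":-59,"turn":-0.35},
    {"dx":-28,"dy":15,"dz":-59,"turn":-0.53},
    {"dx":-31,"dy":22,"dz":-59,"turn":-0.7},
    {"dx":-32,"dy":29,"dz":-59,"turn":-0.88},
    {"dx":-33,"dy":36,"dz":-59,"turn":-1.05},
  ],
)

```text
t: 29.95
tcp_pos: [0.666, -0.0109, 0.0801]
orientation: [-0.001, -0.672, 0.741, 0.0]
force: [-0.6, 0.7, 0.4]
grip_width: 0.009
grasp_force: 0.0
```

>>> servo_tool(
  increments=[
    {"dx":-6,"dy":4,"dz":0,"turn":-0.17},
    {"dx":-11,"dy":10,"dz":0,"turn":-0.35},
    {"dx":-15,"dy":16,"dz":0,"turn":-0.52},
    {"dx":-18,"dy":23,"dz":0,"turn":-0.7},
    {"dx":-20,"dy":30,"dz":0,"turn":-0.87},
    {"dx":-20,"dy":37,"dz":0,"turn":-1.05},
    {"dx":-19,"dy":44,"dz":0,"turn":-1.22},
    {"dx":-17,"dy":51,"dz":0,"turn":-1.4},
  ],
)

```text
t: 30.95
tcp_pos: [0.6169, 0.0111, 0.0801]
orientation: [0.0, 0.991, -0.133, -0.001]
force: [0.7, -0.1, 0.1]
grip_width: 0.004
grasp_force: 0.0
```

Run:
```python
from station import env
from h import *
p,s=look(env);cv2.imwrite('pics/w4.png',p[:,:,::-1])
```

```text
30.95 [0.6169 0.0111 0.0801] 254.7 [ 0.7 -0.1  0.1] [ 0.33  0.35 -0.26  0.   -0.96  0.97]
wing line deg -83.1 coherence 0.937 n 825 top z pct50,85 [0.0729 0.0748]
rod [ 0.6289 -0.0286  0.0914]
```

View pics/w4.png

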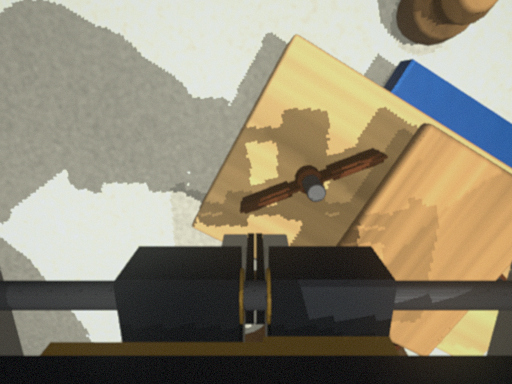

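The wing runs from (242,210) to (385,153), rod top at (316,193): the wing line is at -82°/98° and has turned about 425° so far. The press has not moved. Continue on the wing at 98°.

Run:
```python
from station import env
from h import *
s=env.observe()
way=[(84,36,22,80),(94,36,22,80),(102,36,22,80)]+[(102,36,22,z) for z in (50,30,20,20)]+[(102,36,18,20)]
way+=[(102,36,15,20),(102,36,12,20)]+[(102-2*k,36,11,20) for k in range(1,7)]
show((*s['tcp_pos'],254.7),way)
```

```text
[{"dx": -5, "dy": 3, "dz": 0, "turn": -0.16}, {"dx": -11, "dy": 9, "dz": 0, "turn": -0.34}, {"dx": -14, "dy": 13, "dz": 0, "turn": -0.48}, {"dx": -14, "dy": 13, "dz": 30, "turn": -0.48}, {"dx": -14, "dy": 13, "dz": 50, "turn": -0.48}, {"dx": -14, "dy": 13, "dz": 60, "turn": -0.48}, {"dx": -14, "dy": 13, "dz": 60, "turn": -0.48}, {"dx": -10, "dy": 12, "dz": 60, "turn": -0.48}]
[{"dx": 3, "dy": 0, "dz": 0, "turn": 0.0}, {"dx": 6, "dy": 0, "dz": 0, "turn": 0.0}, {"dx": 8, "dy": 0, "dz": 0, "turn": 0.03}, {"dx": 10, "dy": -1, "dz": 0, "turn": 0.07}, {"dx": 11, "dy": -1, "dz": 0, "turn": 0.1}, {"dx": 12, "dy": -1, "dz": 0, "turn": 0.14}, {"dx": 13, "dy": -1, "dz": 0, "turn": 0.17}, {"dx": 15, "dy": -2, "dz": 0, "turn": 0.21}]
```

>>> servo_tool(
  increments=[
    {"dx":-5,"dy":3,"dz":0,"turn":-0.16},
    {"dx":-11,"dy":9,"dz":0,"turn":-0.34},
    {"dx":-14,"dy":13,"dz":0,"turn":-0.48},
    {"dx":-14,"dy":13,"dz":30,"turn":-0.48},
    {"dx":-14,"dy":13,"dz":50,"turn":-0.48},
    {"dx":-14,"dy":13,"dz":60,"turn":-0.48},
    {"dx":-14,"dy":13,"dz":60,"turn":-0.48},
    {"dx":-10,"dy":12,"dz":60,"turn":-0.48},
  ],
)

```text
t: 32.0
tcp_pos: [0.6053, 0.0025, 0.021]
orientation: [-0.0, 0.995, 0.103, 0.0]
force: [0.8, 0.2, -0.4]
grip_width: 0.006
grasp_force: 0.0
```

>>> servo_tool(
  increments=[
    {"dx":3,"dy":0,"dz":0,"turn":0},
    {"dx":6,"dy":0,"dz":0,"turn":0},
    {"dx":8,"dy":0,"dz":0,"turn":0.03},
    {"dx":10,"dy":-1,"dz":0,"turn":0.07},
    {"dx":11,"dy":-1,"dz":0,"turn":0.1},
    {"dx":12,"dy":-1,"dz":0,"turn":0.14},
    {"dx":13,"dy":-1,"dz":0,"turn":0.17},
    {"dx":15,"dy":-2,"dz":0,"turn":0.21},
  ],
)

```text
t: 33.0
tcp_pos: [0.6185, 0.0072, 0.02]
orientation: [0.0, 1.0, -0.003, -0.0]
force: [-2.8, -1.0, 0.5]
grip_width: 0.007
grasp_force: 1.0
```

>>> servo_tool(
  increments=[
    {"dx":1,"dy":0,"dz":0,"turn":0.03},
    {"dx":2,"dy":0,"dz":0,"turn":0.06},
    {"dx":3,"dy":-1,"dz":0,"turn":0.08},
    {"dx":4,"dy":-1,"dz":0,"turn":0.11},
    {"dx":5,"dy":-1,"dz":0,"turn":0.13},
    {"dx":6,"dy":-1,"dz":0,"turn":0.16},
    {"dx":7,"dy":-1,"dz":0,"turn":0.18},
    {"dx":8,"dy":-1,"dz":0,"turn":0.21},
  ],
)

```text
t: 34.0
tcp_pos: [0.627, 0.0085, 0.0201]
orientation: [-0.0, 0.994, -0.108, 0.0]
force: [-2.8, 1.7, -1.7]
grip_width: 0.005
grasp_force: 1.3
```

Run:
```python
from station import env
from h import *
p,s=look(env)
```

```text
34.0 [0.627  0.0085 0.0201] 257.6 [-2.8  1.7 -1.7] [ 0.32  0.43 -0.3  -0.   -0.84  1.03]
wing line deg 68.0 coherence 0.965 n 2208 top z pct50,85 [0.0725 0.0744]
rod None
```

>>> servo_tool(
  increments=[
    {"dx":1,"dy":0,"dz":0,"turn":0.03},
    {"dx":2,"dy":0,"dz":0,"turn":0.06},
    {"dx":3,"dy":-1,"dz":0,"turn":0.08},
    {"dx":4,"dy":-1,"dz":0,"turn":0.11},
    {"dx":5,"dy":-1,"dz":0,"turn":0.13},
    {"dx":6,"dy":-1,"dz":0,"turn":0.16},
    {"dx":7,"dy":-1,"dz":0,"turn":0.18},
    {"dx":8,"dy":-1,"dz":0,"turn":0.21},
  ],
)

```text
t: 35.05
tcp_pos: [0.6351, 0.0078, 0.0201]
orientation: [-0.0, 0.977, -0.211, 0.0]
force: [-1.8, 2.4, -2.4]
grip_width: 0.002
grasp_force: 1.3
```

>>> servo_tool(
  increments=[
    {"dx":1,"dy":0,"dz":0,"turn":0.03},
    {"dx":2,"dy":0,"dz":0,"turn":0.06},
    {"dx":3,"dy":-1,"dz":0,"turn":0.08},
    {"dx":4,"dy":-1,"dz":0,"turn":0.11},
    {"dx":5,"dy":-1,"dz":0,"turn":0.13},
    {"dx":6,"dy":-1,"dz":0,"turn":0.16},
    {"dx":7,"dy":-1,"dz":0,"turn":0.18},
    {"dx":8,"dy":-1,"dz":0,"turn":0.21},
  ],
)

```text
t: 36.05
tcp_pos: [0.6421, 0.0059, 0.02]
orientation: [-0.0, 0.95, -0.312, -0.001]
force: [-5.0, 7.4, 0.6]
grip_width: 0.006
grasp_force: 4.2
```

Run:
```python
from station import env
from h import *
p,s=look(env)
```

```text
36.05 [0.6421 0.0059 0.02  ] 233.6 [-5.   7.4  0.6] [ 0.31  0.45 -0.26 -0.   -0.86  0.62]
wing line deg 46.6 coherence 0.937 n 1896 top z pct50,85 [0.072 0.074]
rod None
```

Force jumped to 9 N: the stop. A last light nudge of 1 mm to confirm.

>>> servo_tool(
  increments=[
    {"dx":0,"dy":0,"dz":0,"turn":0},
    {"dx":0,"dy":0,"dz":0,"turn":0},
    {"dx":1,"dy":0,"dz":0,"turn":0},
    {"dx":1,"dy":0,"dz":0,"turn":0},
    {"dx":1,"dy":0,"dz":0,"turn":0},
    {"dx":1,"dy":0,"dz":0,"turn":0},
    {"dx":1,"dy":0,"dz":0,"turn":0},
    {"dx":1,"dy":0,"dz":0,"turn":0},
  ],
)

```text
t: 37.1
tcp_pos: [0.6423, 0.0057, 0.0199]
orientation: [-0.0, 0.95, -0.312, -0.001]
force: [-5.5, 8.3, 1.7]
grip_width: 0.005
grasp_force: 4.9
```

Firm at 10 N with almost no travel. Back off, lift, and inspect.

>>> servo_tool(
  increments=[
    {"dx":-4,"dy":0,"dz":0,"turn":0},
    {"dx":-9,"dy":0,"dz":0,"turn":0},
    {"dx":-9,"dy":0,"dz":-20,"turn":0},
    {"dx":-9,"dy":0,"dz":-60,"turn":0},
    {"dx":-9,"dy":0,"dz":-80,"turn":0},
    {"dx":-9,"dy":0,"dz":-80,"turn":0},
    {"dx":-9,"dy":0,"dz":-80,"turn":0},
    {"dx":-9,"dy":0,"dz":-80,"turn":0},
  ],
)

```text
t: 38.1
tcp_pos: [0.6355, 0.0098, 0.099]
orientation: [0.001, 0.95, -0.312, -0.001]
force: [0.3, 0.1, 0.1]
grip_width: 0.006
grasp_force: 0.0
```

Run:
```python
from station import env
from h import *
p,s=look(env);cv2.imwrite('pics/w5.png',p[:,:,::-1])
z=np.load('top.npz');p,d=env.snapshot('top')
V=z['view']
for q in(z['p'],p):
    b=q[120:265,215:345].astype(int)
    for nm,m in(('blue',(b[...,2]-b[...,0]>45)),):
        ys,xs=np.nonzero(m);print(nm,len(xs),xs.mean().round(2),ys.mean().round(2))
    k=b[60:125,70:140].max(2)<70 # tight nut area
    ys,xs=np.nonzero(k);print('tight dark',len(xs),xs.mean().round(2),ys.mean().round(2))
```

```text
38.1 [0.6355 0.0098 0.099 ] 233.7 [0.3 0.1 0.1] [ 0.32  0.36 -0.2  -0.   -1.01  0.61]
wing line deg 45.5 coherence 0.955 n 846 top z pct50,85 [0.0721 0.0739]
rod [ 0.629  -0.029   0.0915]
blue 16 60.12 88.12
tight dark 59 22.78 35.25
blue 159 82.97 64.89
tight dark 26 16.0 23.27
```

View pics/w5.png

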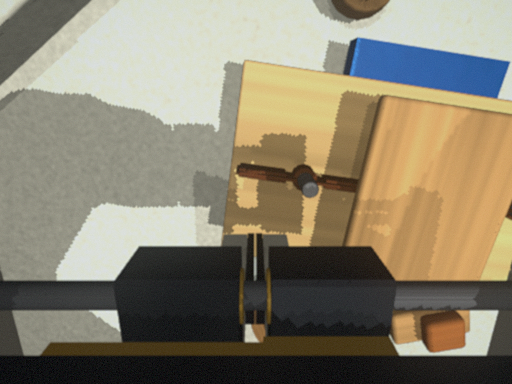

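The wings, (238,168) to (357,185), now lie along the press x axis (45°), just like the tight nut. The rod is at its original place and the fingers are clear above, so I hand in.

```bash
python3 -c "
from station import env
print(env.close_job())"
```

```text
the job is handed in; nothing more can be done
None
```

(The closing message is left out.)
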